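# Complete the graded row in the screwdriver rest

## Robot

A 6-joint arm with a two-finger parallel gripper is mounted at the origin on a cart in front of the work surface, level with it; the furniture and walls round the work are solid. World frame = base frame: x ahead of the robot, y to its left, z up, the work surface at z = 0. Lengths are in m, angles in rad, forces in N, time in s.
With the tool pointing down it reaches from about 0.2 to 0.875 m from the base axis. Payload 3.4 kg.
Tool frame: the origin (TCP) lies at the very end of the fingers, on their centre line; the grasp point (between the pads) lies 19 mm behind it; z points along the fingers, y is the line along which they close (so a half turn about z gives the same grasp; the last joint's range is limited). The gripper opens to 94 mm and grips with 3 to 60 N. Pads are 16 mm wide; open, the fingers measure 119 mm over their backs; the gripper's body (75 mm by 177 mm) begins 78 mm behind the grasp point.
Start: joints at [1.121, 0.276, 1.505, -0, 1.361, -0.121], TCP at [0.186, 0.544, 0.205] pointing down, gripper open.
Joint ranges: [-2.89, 2.89], [-0.75, 2.08], [0.22, 2.7], [-1.18, 4.32], [0.11, 2.71], [-2.7, 2.7]. Speed limits (rad/s): [2.57, 2.57, 3.14, 3.14, 3.14, 3.14].

## Interface

Orientations are given as a 3x3 rotation matrix whose columns are the frame's x, y, z axes.
In Python, from cell import manip gives the robot as it stands. The module is installed in compiled form; this text tells all that it offers.
- The arm moves only by the tool servo_tool, never from a script. Its argument "plan" is a list that holds one entry, the list of rows, each a list of 4 numbers: the shift along the tool's x, y, z normalised to -1 to 1, where 1 is 0.3 m, then the turn about the tool's z normalised to -1 to 1, where 1 is 90 degrees. In form: [[[dx, dy, dz, turn], ...]]. A call has 1 to 20 rows; each row is the pose to reach, as a shift and turn from the pose commanded when the call began, along the tool's axes at that moment; what a row does not reach only later rows make up. A row lasts 1/10 s, in which the tool goes at most 50 mm and 8.59 degrees, less where a joint would pass 70% of its speed; a pose out of reach is approached as far as the arm can. A call with a number of a shift or a turn outside -1 to 1 is refused whole. A call with a gripper value outside its range is refused whole. "fingers" is the closure, from 0 (fully open) to 1 (shut), set as the call begins (left out, the last holds). The fingers move at their own pace and stop on an object; the grip force is fixed at half the most. Time passes only in rows, so rows that repeat a pose let the fingers close. It gives the time, the measured TCP pose, the force, the opening and the grip force at its end, in the units of the state.
- manip.read_state(): the state, without advancing time (a new reading comes with each control period).
- manip.grab_frame(name): name is "scene" or "top" or "wrist"; returns (picture, depth): 400x640x3 uint8, blue, green, red; 400x640 float32, m along the optical axis (not along the pixel's ray), 0 where there is no reading.
- manip.get_calibration(name): a dict with "fov_y" (degrees; the focal length in pixels is half the picture's height over the tangent of half this angle, whatever the lens; pixels are square), "cx", "cy" (the principal point, pixels), "R" (3x3) and "t" (3): a world point X has camera coordinates R X + t. Camera axes: x right, y down, z forward; pixel columns grow to the right and rows downward; lengths in m; the calibration is good to about 2 mm. A picture is of the moment at which its call begins: read the wrist's pose just before it. get_calibration takes no time and is no camera call; for the wrist camera it gives the pose at the moment of the call.
- manip.sign_off(): hands the job in; it is judged then, once.
Trained networks look in the newest picture that a camera, given by its name, has taken for a name from the list of things; names that differ only in an ending like _2 or _b are one class to them, and where a whole thing is asked for, a point or a joint stands for the part that bears it (a point fixed in the world has none). Each returns a list of dicts, best first, with "conf" (0 to 1); they miss things now and then, are a little off and sometimes report something else, mostly with a low value. They report only what shows in the picture. A call takes as long as a camera call.
- manip.outline_of(query, camera): "region" (400x640 bool, what is visible of it) and "box" ([left, top, width, height] as shares, 0 to 1, of the picture: columns of its width, rows of its height, round what is visible of it).
- manip.tip_of(query, camera): "position" ([column, row] as shares, 0 to 1, of the picture: columns of its width, rows of its height: a listed point, or the origin of a listed thing).
The state is a dict: "time_s": time; "q": joint angles; "joint_vel": joint speeds; "tau": joint torques, N m; "ee_pos": TCP position; "ee_rot": TCP orientation; "force": force on the tool from outside, world axes, zero at the start; "torque": the same for the moment, N m; "width": finger opening in m; "gripper_force": force on a finger pad.
Only numpy, scipy, OpenCV 4.12 (cv2) and the standard library are available. Lean on these libraries where they do the work, as an engineer would, in place of code of your own. Each camera call takes 0.05 s, during which the arm holds its last target. There are 200 camera calls.

## Task

Put the three screwdrivers that lie on the desk away into the three empty cradles of the screwdriver rest, so that its row of five runs in order of length, from the longest, which already lies at one end, down to the shortest at the other. Lay each one in like those two: handle towards the robot in the low notch, shaft in the high notch, the middle of the handle over the gap just behind the low block, settled and let go. Do not shift the two that are already in the rest.

Things in the scene. Friction and masses are not known exactly. Their poses are not given: they have to be found in the camera images.
- driver_196_mid (a point): screwdriver, fluted red handle, 196 mm over all, on the desk at first; handle 95 mm long, 28 mm thick, steel shaft 6 mm. Point: centre of the handle on the tool's axis (about the centre of mass). y axis: along the tool towards the butt; its tip lies 147 mm towards -y; it may be rolled about y. Settled in a cradle, the point is 38 mm above the cradle's origin.
- driver_161_mid (a point): screwdriver, fluted green handle, 161 mm over all, on the desk at first; handle 85 mm long, 25 mm thick, steel shaft 5 mm. Point: centre of the handle on the tool's axis (about the centre of mass). y axis: along the tool towards the butt; its tip lies 118 mm towards -y; it may be rolled about y. Settled in a cradle, the point is 36 mm above the cradle's origin.
- driver_131_mid (a point): screwdriver, fluted yellow handle, 131 mm over all, on the desk at first; handle 76 mm long, 17 mm thick, steel shaft 3 mm. Point: centre of the handle on the tool's axis (about the centre of mass). y axis: along the tool towards the butt; its tip lies 92 mm towards -y; it may be rolled about y. Settled in a cradle, the point is 31 mm above the cradle's origin.
- driver_long_mid (a point): longest screwdriver, black ribbed handle, 230 mm over all, loose, already in one of the two end cradles of the rest (either end). Handle 105 mm long, 29 mm thick. Point: centre of the handle; y axis along the tool towards the butt.
- driver_short_mid (a point): shortest screwdriver, black ribbed handle, 112 mm over all, loose, already in one of the two end cradles of the rest (either end). Handle 62 mm long, 15 mm thick. Point: centre of the handle; y axis along the tool towards the butt.
- cradle_left: second from the left (+y) of 5 like white cradles, 56 mm apart in y on a plywood board: two blocks 53 wide, 9 thick, with 90 degree V notches along x: low at x -25 (notch bottom z 19, block top 41) for the handle, high at x 64 (29, 47) for the shaft; open between down to z 3. Origin: on the board, 11 mm above the desk, under the place of a handle's centre; x away from the robot, z up. In mm.
- cradle_middle: the middle one of 5 like white cradles, 56 mm apart in y on a plywood board: two blocks 53 wide, 9 thick, with 90 degree V notches along x: low at x -25 (notch bottom z 19, block top 41) for the handle, high at x 64 (29, 47) for the shaft; open between down to z 3. Origin: on the board, 11 mm above the desk, under the place of a handle's centre; x away from the robot, z up. In mm.
- cradle_right: second from the right (-y) of 5 like white cradles, 56 mm apart in y on a plywood board: two blocks 53 wide, 9 thick, with 90 degree V notches along x: low at x -25 (notch bottom z 19, block top 41) for the handle, high at x 64 (29, 47) for the shaft; open between down to z 3. Origin: on the board, 11 mm above the desk, under the place of a handle's centre; x away from the robot, z up. In mm.
- tool_pouch: obstacle, not to be handled: black tool pouch standing on the desk behind and to the right of the rest, always there, 266 mm tall. From its origin on the desk it reaches 31 mm towards -x, 56 mm towards +x and 101 mm to either side in y. Further back, from x = 0.73 m on, a shelf crosses the desk.

How it is judged:
At the end, for the whole second after the job is handed in: 161 mm one in the middle cradle, 196 mm one beside the longest, 131 mm one beside the shortest; handle centres within 20 mm along and 8 mm across, at most 6 mm high, axes within 0.14 rad of the notches, near level; the other two within 15 mm of their start; all released, at rest (x of driver_161_mid in the frame of cradle_middle between -0.02 and 0.02 m and y of driver_161_mid in the frame of cradle_middle between -0.008 and 0.008 m and z of driver_161_mid in the frame of cradle_middle below 0.042 m and angle between driver_161_mid's own y axis and vertical between 1.45 and 1.62 rad and angle between the y axis of driver_161_mid and the x axis of cradle_middle, either way round below 0.14 rad and ((y of driver_long_mid in the frame of cradle_middle above 0 m and x of driver_196_mid in the frame of cradle_left between -0.02 and 0.02 m and y of driver_196_mid in the frame of cradle_left between -0.008 and 0.008 m and z of driver_196_mid in the frame of cradle_left below 0.044 m and angle between driver_196_mid's own y axis and vertical between 1.45 and 1.62 rad and angle between the y axis of driver_196_mid and the x axis of cradle_left, either way round below 0.14 rad and x of driver_131_mid in the frame of cradle_right between -0.02 and 0.02 m and y of driver_131_mid in the frame of cradle_right between -0.008 and 0.008 m and z of driver_131_mid in the frame of cradle_right below 0.037 m and angle between driver_131_mid's own y axis and vertical between 1.45 and 1.62 rad and angle between the y axis of driver_131_mid and the x axis of cradle_right, either way round below 0.14 rad) or (y of driver_long_mid in the frame of cradle_middle below 0 m and x of driver_196_mid in the frame of cradle_right between -0.02 and 0.02 m and y of driver_196_mid in the frame of cradle_right between -0.008 and 0.008 m and z of driver_196_mid in the frame of cradle_right below 0.044 m and angle between driver_196_mid's own y axis and vertical between 1.45 and 1.62 rad and angle between the y axis of driver_196_mid and the x axis of cradle_right, either way round below 0.14 rad and x of driver_131_mid in the frame of cradle_left between -0.02 and 0.02 m and y of driver_131_mid in the frame of cradle_left between -0.008 and 0.008 m and z of driver_131_mid in the frame of cradle_left below 0.037 m and angle between driver_131_mid's own y axis and vertical between 1.45 and 1.62 rad and angle between the y axis of driver_131_mid and the x axis of cradle_left, either way round below 0.14 rad)) and linear speed of each of driver_196, driver_161, driver_131, driver_long, driver_short below 0.02 m/s and contact force between the fingers and driver_196 below 0.05 N and contact force between the fingers and driver_161 below 0.05 N and contact force between the fingers and driver_131 below 0.05 N and contact force between the fingers and driver_long below 0.05 N and contact force between the fingers and driver_short below 0.05 N and distance of each of driver_long_mid, driver_short_mid from where it was at the start of the episode below 0.015 m); the robot touches nothing.
It fails at once if the longest screwdriver, already in the rest, is shifted by more than 25 mm (distance of driver_long_mid from where it was at the start of the episode above 0.025 m).
It fails at once if the shortest screwdriver, already in the rest, is shifted by more than 25 mm (distance of driver_short_mid from where it was at the start of the episode above 0.025 m).
It also fails if it takes over 120 s, if anything falls off the work surface, if the arm or the gripper's body presses on something with over 40 N, if the wrist force passes 120 N, or if a joint passes its speed limit or range.

## Working session

There is one attempt and no reset: what is moved stays moved. The work goes in short steps, Python scripts to look and compute and a tool call to move; the robot and the scene stay as the last step left them, time stands still between calls to the robot, and variables do not carry over. Pictures are saved under pics/ and viewed, at most 14 in all, crops included, and the job is handed in when it is done.

Besides the shell and the picture viewer there is one more tool, called after ">>>" in YAML: its name, and indented under it one key for each argument. servo_tool: Moves the arm, as the interface text tells. Scaled input: -1 to 1 covers 0.3 m each way for a shift and 90 degrees each way for a turn. Its arguments: {"type":"object","properties":{"plan":{"type":"array"},"fingers":{"type":"number"}},"required":["plan"]}

```bash
mkdir -p pics; cat > h.py <<'E'
import numpy as np, cv2
from cell import manip
def world(cam,u,v,z=None,d=None,c=None):
    c=c or manip.get_calibration(cam); f=200/np.tan(np.radians(c['fov_y'])/2)
    r=np.stack([(np.asarray(u,float)-c['cx'])/f,(np.asarray(v,float)-c['cy'])/f,np.ones_like(np.asarray(u,float))],-1)
    R=np.array(c['R']);t=np.array(c['t'])
    if d is not None: return (r*np.asarray(d)[...,None]-t)@R
    o=-R.T@t; w=r@R; return o+w*((z-o[2])/w[...,2])[...,None]
E
python3 - <<'E'
from h import *
for n in ['scene','top']:
    p,d=manip.grab_frame(n); cv2.imwrite(f'pics/{n}0.png',p)
    c=manip.get_calibration(n); print(n,c)
    for q in ['driver_196_mid','driver_161_mid','driver_131_mid','driver_long_mid','driver_short_mid','cradle_left','cradle_middle','cradle_right','tool_pouch']:
        r=manip.tip_of(q,n)
        for x in r[:2]:
            u,v=x['position'][0]*640,x['position'][1]*400
            ui,vi=min(int(u),639),min(int(v),399)
            print(q,round(x['conf'],2),int(u),int(v),world(n,u,v,d=d[vi,ui]).round(3))
s=manip.read_state(); print(s['time_s'],s['ee_pos'],s['ee_rot'],s['width'],s['force'])
E
```

```text
scene {'fov_y': 49.14591137316688, 'cx': 321.48342606756705, 'cy': 197.15118770665492, 'R': array([[-0.81303265, -0.58220751,  0.00351035],
       [-0.29143976,  0.40175122, -0.86813526],
       [ 0.50402458, -0.70684537, -0.49631527]]), 't': array([0.45185268, 0.19601888, 1.32974835])}
driver_196_mid 0.68 396 170 [ 0.451 -0.391  0.021]
driver_161_mid 0.7 247 272 [0.497 0.446 0.015]
driver_161_mid 0.46 374 196 [ 0.429 -0.168  0.006]
driver_131_mid 0.67 246 274 [0.5   0.447 0.008]
driver_131_mid 0.33 332 200 [0.164 0.514 0.4  ]
driver_long_mid 0.61 330 202 [0.148 0.543 0.416]
driver_short_mid 0.53 298 236 [0.47  0.244 0.04 ]
cradle_left 0.42 305 231 [0.192 0.563 0.344]
top {'fov_y': 47.52106784804072, 'cx': 321.6925079346298, 'cy': 195.40706492016264, 'R': array([[-0.01029336, -0.99957468,  0.02728547],
       [-0.98365063,  0.00521558, -0.18001177],
       [ 0.1797929 , -0.02869229, -0.98328595]]), 't': array([0.01017731, 0.52611084, 1.20857003])}
driver_196_mid 0.63 467 218 [ 0.462 -0.406  0.024]
driver_161_mid 0.82 385 225 [ 0.444 -0.173  0.023]
driver_161_mid 0.23 278 208 [0.497 0.126 0.012]
driver_131_mid 0.7 165 206 [0.502 0.444 0.015]
driver_long_mid 0.6 318 198 [0.514 0.016 0.064]
driver_long_mid 0.54 166 207 [0.5   0.438 0.017]
driver_short_mid 0.43 238 214 [0.474 0.235 0.048]
cradle_left 0.7 260 207 [0.498 0.178 0.009]
cradle_right 0.63 297 206 [0.501 0.073 0.013]
tool_pouch 0.38 319 201 [0.506 0.012 0.06 ]
1.0 [0.18568868 0.54422723 0.20550495] [[-9.46425631e-01  3.22921854e-01  2.01644954e-05]
 [ 3.22921855e-01  9.46425626e-01  1.05314568e-04]
 [ 1.49241805e-05  1.06183963e-04 -9.99999994e-01]] 0.09386381442887436 [0.06846136 0.55229738 0.02213605]
```

View pics/top0.png

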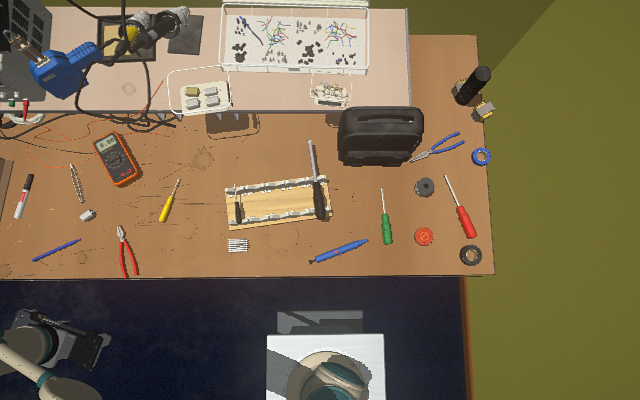

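View pics/scene0.png

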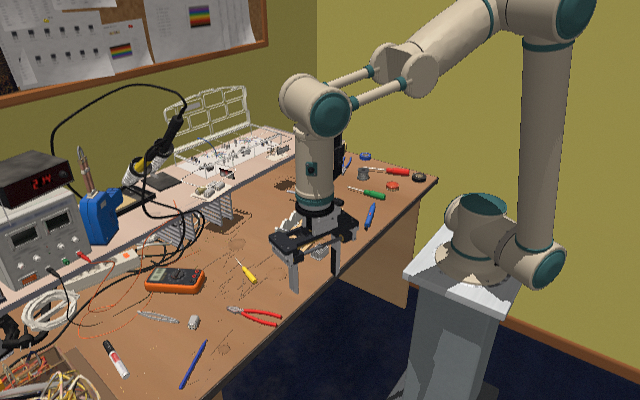

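The top view shows the yellow driver at (169,200), green at (386,222) and red at (465,215), all with handles towards the robot. In the rest, the longest is at the right (-y) end (318,195) and the shortest at the left (238,205), so left takes 131, middle 161 and right 196.

```bash
cat >> h.py <<'E'
HS={'131':((20,120,90),(35,255,255),(140,160,210,240)),'161':((40,120,40),(85,255,255),(360,170,400,260)),'196':((0,170,90),(8,255,255),(440,170,480,245))}
def handle(name,cam,p,d,c,box=None):
    lo,hi,b=HS[name]; b=box or b
    m=cv2.inRange(cv2.cvtColor(p,cv2.COLOR_BGR2HSV),lo,hi)
    k=np.zeros_like(m); k[b[1]:b[3],b[0]:b[2]]=m[b[1]:b[3],b[0]:b[2]]
    n,l,s,_=cv2.connectedComponentsWithStats(k); i=1+s[1:,4].argmax()
    v,u=np.where(l==i); return u,v
def fit(name,cam,p,d,c,z,box=None):
    u,v=handle(name,cam,p,d,c,box); P=world(cam,u,v,z=z,c=c)[:,:2]
    r=cv2.minAreaRect((P*1000).astype(np.float32)); q=cv2.boxPoints(r)
    e=[q[1]-q[0],q[2]-q[1]]; e=max(e,key=np.linalg.norm); a=np.degrees(np.arctan2(e[1],e[0]))
    a=(a+90)%180-90
    return len(u),np.round(r[0],1),np.round(sorted(r[1]),1),round(a,1)
E
python3 - <<'E'
from h import *
p,d=manip.grab_frame('top'); c=manip.get_calibration('top')
for n,z in [('131',.0085),('161',.0125),('196',.014)]: print(n,fit(n,'top',p,d,c,z))
V,U=np.mgrid[0:400,0:640]; W=world('top',U,V,d=d,c=c)
# rest height map crop
print('desk z',np.median(W[230:240,190:215,2]))
# long driver: points above .045 in rest
for nm,b,zl in [('long',(305,135,330,225),.05),('short',(228,180,246,228),.04)]:
    w=W[b[1]:b[3],b[0]:b[2]].reshape(-1,3); g=p[b[1]:b[3],b[0]:b[2]].reshape(-1,3).max(1)
    w=w[(w[:,2]>zl)&(w[:,2]<.1)&(g<70)]; print(nm,len(w),cv2.minAreaRect((w[:,:2]*1000).astype(np.float32)),w[:,2].max())
    q=cv2.fitLine((w[:,:2]*1000).astype(np.float32),cv2.DIST_L2,0,.01,.01).ravel(); print(q,np.degrees(np.arctan2(q[1],q[0])))
w=W[100:170,335:428].reshape(-1,3); w=w[w[:,2]>.15]; print('pouch',np.percentile(w,[1,99],0))
cr=cv2.resize(p[140:260,140:340],None,fx=4,fy=4,interpolation=cv2.INTER_CUBIC); cv2.imwrite('pics/c1.png',cr)
E
```

```text
131 (152, array([498.2, 443.8]), array([17.9, 74. ]), np.float32(-20.2))
161 (161, array([ 437.3, -175.6]), array([22.7, 82.3]), np.float32(2.8))
196 (307, array([ 454.6, -402.8]), array([28.7, 94.3]), np.float32(20.0))
desk z -0.0006862122203431
long 200 ((512.0227661132812, 15.225990295410156), (102.7884521484375, 24.842086791992188), 6.144381046295166) 0.06673877483362174
[9.9045944e-01 1.3780472e-01 5.0921875e+02 1.4984465e+01] 7.920834
short 35 ((480.66729736328125, 235.92713928222656), (58.80669021606445, 8.9226655960083), 7.723733901977539) 0.05229148206997979
[9.9460709e-01 1.0371495e-01 4.7846793e+02 2.3464206e+02] 5.9531336
pouch [[ 0.6019615  -0.2309879   0.15136289]
 [ 0.73880951 -0.03462909  0.30922533]]
```

View pics/c1.png

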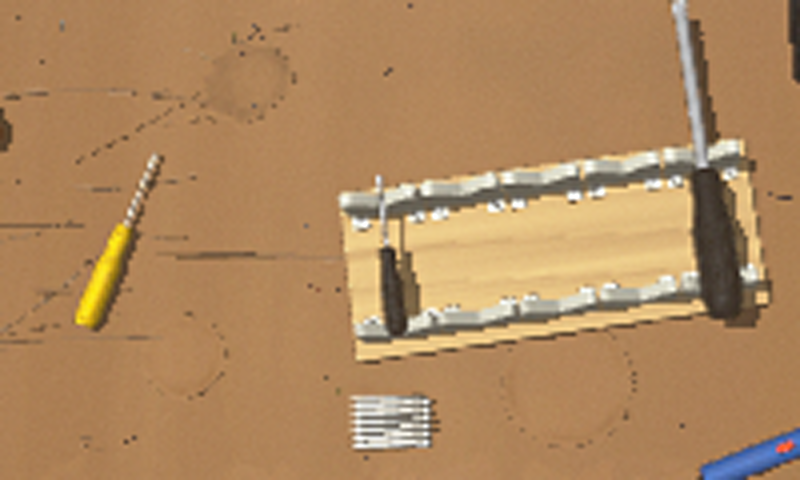

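```bash
cat >> h.py <<'E'
def mv(x,y,z,ang):
    "ang: world angle (deg) wanted of the tool y axis, mod 180"
    s=manip.read_state(); R=np.array(s['ee_rot']); d=R.T@(np.array([x,y,z])-s['ee_pos'])
    a=np.degrees(np.arctan2(R[1,1],R[0,1])); t=(a-ang+90)%180-90
    print('t',round(s['time_s'],2),'pos',s['ee_pos'].round(4),'yang',round(a,2),'q6',round(s['q'][5],2),'->',(d/.3).round(4),round(t/90,4))
E
python3 -c "
from h import *
mv(.502,.442,.2,69.8)"
```

```text
t 1.05 pos [0.1857 0.5442 0.2055] yang 71.16 q6 -0.12 -> [-1.1079  0.018   0.0184] 0.0151
```

>>> servo_tool:
  plan:
    - [[-0.16,0.0,0.0,0.015],[-0.32,0.005,0,0.015],[-0.48,0.01,0,0.015],[-0.64,0.01,0,0.015],[-0.8,0.015,0.01,0.015],[-0.9,0.018,0.018,0.015],[-0.9,0.018,0.018,0.015],[-0.9,0.018,0.018,0.015]]
  fingers: 0.4

```text
time_s: 1.85
ee_pos: [0.4431, 0.4618, 0.1996]
ee_rot: [[-0.938, 0.347, -0.001], [0.347, 0.938, -0.0], [0.001, -0.001, -1.0]]
force: [-0.3, -0.3, -0.6]
width: 0.0561
gripper_force: 0.0
```

```bash
python3 - <<'E'
from h import *
c=manip.get_calibration('wrist'); p,d=manip.grab_frame('wrist'); cv2.imwrite('pics/w1.png',p)
print(c); 
try: print(fit('131','wrist',p,d,c,.0085,(0,0,640,400)))
except Exception as e: print(e)
mv(.502,.442,.2,69.8); print(manip.read_state()['width'])
E
```

```text
{'fov_y': 62.91675223147165, 'cx': 324.3071479111267, 'cy': 200.51947524194946, 'R': array([[ 0.34636821,  0.93809814, -0.00097143],
       [ 0.90348555, -0.33330936,  0.26947862],
       [ 0.2524736 , -0.0942165 , -0.96300588]]), 't': array([-0.58639126, -0.27380298,  0.317938  ])}
(712, array([497.4, 444.3]), array([15.7, 77.9]), np.float32(-20.5))
t 1.9 pos [0.4422 0.4622 0.1999] yang 69.8 q6 -0.52 -> [-0.2102  0.0055 -0.0005] 0.0
0.05635220833548295
```

View pics/w1.png

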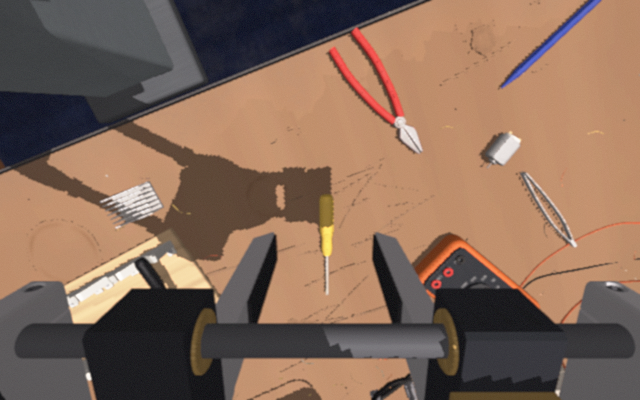

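The wrist view confirms the yellow handle at (326,225), and its fit agrees with the top view to about 1 mm. I'm going down to grip it.

>>> servo_tool:
  plan:
    - [[-0.12,0.003,0.0,0.004],[-0.21,0.006,0.1,0.006],[-0.21,0.006,0.24,0.006],[-0.21,0.006,0.38,0.006],[-0.21,0.006,0.5,0.006],[-0.21,0.006,0.58,0.006],[-0.21,0.006,0.63,0.006],[-0.21,0.006,0.652,0.006],[-0.21,0.006,0.652,0.006],[-0.21,0.006,0.652,0.006]]

```text
time_s: 2.9
ee_pos: [0.5027, 0.4431, 0.0057]
ee_rot: [[-0.936, 0.353, 0.001], [0.353, 0.936, 0.001], [-0.001, 0.002, -1.0]]
force: [-0.6, 0.8, 0.2]
width: 0.0566
gripper_force: 0.0
```

>>> servo_tool:
  plan:
    - [[0,0,0,0],[0,0,0,0],[0,0,0,0],[0,0,0,0],[0,0,0,0],[0,0,0,0]]
  fingers: 1.0

```text
time_s: 3.5
ee_pos: [0.5028, 0.4421, 0.0046]
ee_rot: [[-0.935, 0.354, 0.0], [0.354, 0.935, 0.0], [-0.0, 0.0, -1.0]]
force: [-0.4, -0.8, 0.7]
width: 0.0164
gripper_force: 30.0
```

```bash
python3 -c "
from h import *
mv(.49,.181,.2,97.5)"
```

```text
t 3.5 pos [0.5028 0.4421 0.0046] yang 69.26 q6 -0.59 -> [-0.2682 -0.8289 -0.6515] -0.3137
```

>>> servo_tool:
  plan:
    - [[0,0,-0.08,0],[0,0,-0.2,0],[0,0,-0.36,0],[0,0,-0.5,0],[-0.04,-0.1,-0.6,-0.05],[-0.09,-0.24,-0.65,-0.12],[-0.13,-0.38,-0.65,-0.2],[-0.18,-0.53,-0.65,-0.28],[-0.22,-0.68,-0.65,-0.314],[-0.25,-0.78,-0.65,-0.314],[-0.268,-0.829,-0.65,-0.314],[-0.268,-0.829,-0.65,-0.314],[-0.268,-0.829,-0.65,-0.314]]

```text
time_s: 4.8
ee_pos: [0.4903, 0.182, 0.1995]
ee_rot: [[-0.991, -0.131, 0.0], [-0.131, 0.991, 0.001], [-0.001, 0.001, -1.0]]
force: [-0.1, -0.2, -0.2]
width: 0.0158
gripper_force: 30.0
```

```bash
python3 - <<'E'
from h import *
s=manip.read_state()
c=manip.get_calibration('wrist'); p,d=manip.grab_frame('wrist'); cv2.imwrite('pics/w2.png',p); np.savez('w2.npz',d=d,p=p,**c)
print(s['ee_pos'],s['width'])
for q in ['cradle_left','cradle_middle','cradle_right','driver_long_mid','driver_short_mid','driver_131_mid']:
    for x in manip.tip_of(q,'wrist')[:2]:
        u,v=x['position'][0]*640,x['position'][1]*400
        z={'c':.011,'l':.05,'s':.041}[q[7] if q[7] in 'ls' and q[0]=='d' else 'c']
        print(q,round(x['conf'],2),int(u),int(v),world('wrist',u,v,z=z,c=c).round(4))
E
```

```text
[0.49034428 0.18199284 0.19951369] 0.01584720260245966
cradle_middle 0.65 273 177 [0.4965 0.1241 0.011 ]
cradle_right 0.71 227 176 [0.5015 0.0708 0.011 ]
driver_long_mid 0.78 161 185 [0.5106 0.0144 0.05  ]
driver_short_mid 0.87 379 181 [0.4794 0.2389 0.041 ]
driver_131_mid 0.74 325 240 [0.5655 0.1929 0.011 ]
```

View pics/w2.png

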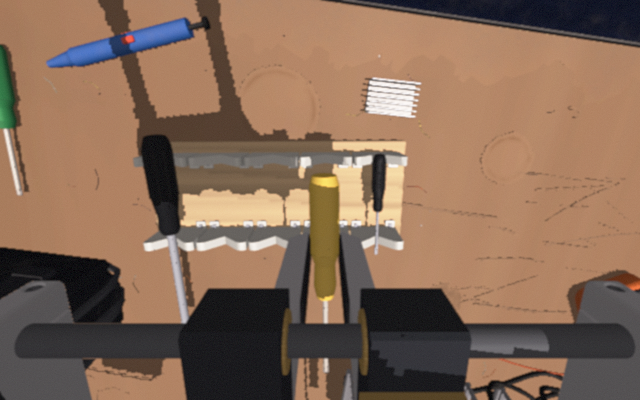

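The wrist view shows the yellow driver held (325,240) and the rest nearly aligned with the tool, with its near block at row 160 and far block at row 240. I'll find the notches from the depth image.

```bash
python3 - <<'E'
from h import *
f=np.load('w2.npz'); d=f['d'];p=f['p'];c={k:f[k] for k in f.files if k not in 'dp'}
V,U=np.mgrid[0:400,0:640]; W=world('wrist',U,V,d=d,c=c)
hsv=cv2.cvtColor(p,cv2.COLOR_BGR2HSV)
def sel(b): 
    w=W[b[1]:b[3],b[0]:b[2]].reshape(-1,3); s=hsv[b[1]:b[3],b[0]:b[2]].reshape(-1,3); return w[(w[:,2]>.028)&(w[:,2]<.056)&(s[:,1]<70)&(s[:,2]>60)]
lo=sel((175,148,300,172)); lo2=sel((340,148,370,172)); hi=sel((185,215,285,255))
L=np.vstack([lo,lo2])
for n,w in [('low',L),('high',hi)]:
    q=cv2.fitLine((w[:,:2]*1000).astype(np.float32),cv2.DIST_HUBER,0,.01,.01).ravel(); a=np.degrees(np.arctan(-q[0]/q[1])); print(n,len(w),q,a)
a=np.radians(7.8); ex=np.array([np.cos(a),np.sin(a)]); ey=np.array([-np.sin(a),np.cos(a)]); o=np.array([.4957,.1255])
for n,w in [('low',L),('high',hi)]:
    r=w[:,:2]-o; X=r@ex*1000;Y=r@ey*1000; print(n,'x',np.percentile(X,[3,50,97]).round(1))
    for y in range(-100,84,4):
        m=(Y>=y)&(Y<y+4)
        if m.sum()>2: print((y+2,round(np.percentile(w[m,2],80)*1000)),end=' ')
    print()
E
```

```text
low 1649 [ 1.3731359e-01 -9.9052763e-01  4.7156647e+02  1.1186734e+02] 7.892424
high 1264 [ 1.2442346e-01 -9.9222922e-01  5.6043292e+02  9.6972748e+01] 7.1474614
low x [-29.3 -25.8 -20.5]
(-98, 44) (-94, 48) (-90, 51) (-86, 52) (-82, 50) (-78, 53) (-74, 51) (-70, 47) (-66, 43) (-62, 39) (-58, 36) (-54, 33) (-50, 36) (-46, 40) (-42, 44) (-38, 48) (-34, 51) (-30, 52) (-26, 50) (-22, 52) (-18, 51) (-14, 47) (-10, 43) (-6, 39) (-2, 35) (2, 32) (6, 36) (10, 40) (14, 44) (18, 48) (22, 51) (26, 52) (30, 41) (74, 48) (78, 51) (82, 52) 
high x [59.4 60.1 68.1]
(-98, 40) (-94, 49) (-90, 52) (-86, 52) (-82, 54) (-78, 50) (-74, 50) (-70, 55) (-66, 53) (-62, 49) (-58, 45) (-54, 41) (-50, 45) (-46, 49) (-42, 53) (-38, 54) (-34, 51) (-30, 52) (-26, 53) (-22, 50) (-18, 52) (-14, 55) (-10, 52) (-6, 48) (-2, 45) (2, 42) (6, 46) (10, 49) (14, 52)
```

```bash
python3 -c "
from h import *
mv(.4934,.1836,.039,97.8)"
```

```text
t 5.15 pos [0.4899 0.1819 0.1993] yang 97.61 q6 -1.48 -> [-0.0125  0.0039  0.5343] -0.0021
```

>>> servo_tool:
  plan:
    - [[-0.0125,0.004,0.08,-0.002],[-0.0125,0.004,0.2,-0.002],[-0.0125,0.004,0.32,-0.002],[-0.0125,0.004,0.42,-0.002],[-0.0125,0.004,0.48,-0.002],[-0.0125,0.004,0.51,-0.002],[-0.0125,0.004,0.525,-0.002],[-0.0125,0.004,0.532,-0.002],[-0.0125,0.004,0.534,-0.002],[-0.0125,0.004,0.534,-0.002]]

```text
time_s: 6.15
ee_pos: [0.4942, 0.1829, 0.0401]
ee_rot: [[-0.991, -0.134, 0.002], [-0.134, 0.991, 0.001], [-0.002, 0.0, -1.0]]
force: [-0.1, -0.4, -1.1]
width: 0.0157
gripper_force: 30.0
```

>>> servo_tool:
  plan:
    - [[0,0,0,0],[0,0,0,0],[0,0,0,0],[0,0,0,0]]
  fingers: 0.64

```text
time_s: 6.55
ee_pos: [0.4936, 0.1828, 0.0395]
ee_rot: [[-0.991, -0.134, 0.0], [-0.134, 0.991, 0.0], [-0.0, 0.0, -1.0]]
force: [0.2, -1.2, 0.2]
width: 0.0338
gripper_force: 0.0
```

>>> servo_tool:
  plan:
    - [[0,0,-0.05,0],[0,0,-0.15,0],[0,0,-0.3,0],[0,0,-0.45,0],[0,0,-0.55,0],[0,0,-0.55,0]]

```text
time_s: 7.15
ee_pos: [0.4964, 0.1834, 0.2092]
ee_rot: [[-0.991, -0.134, 0.01], [-0.134, 0.991, 0.002], [-0.01, 0.001, -1.0]]
force: [0.2, -0.3, 0.6]
width: 0.0338
gripper_force: 0.0
```

```bash
python3 - <<'E'
from h import *
c=manip.get_calibration('wrist'); p,d=manip.grab_frame('wrist'); cv2.imwrite('pics/w3.png',p)
print(fit('131','wrist',p,d,c,.042,(0,0,640,400)),'target 487.9 182.8 7.8')
u,v=handle('131','wrist',p,d,c,(0,0,640,400)); w=world('wrist',u,v,d=d[v,u],c=c); print('top z',np.percentile(w[:,2],[50,95]))
mv(.441,-.175,.2,92.8)
E
```

```text
(881, array([488.5, 181.5]), array([15.7, 75.8]), np.float32(6.1)) target 487.9 182.8 7.8
top z [0.04905066 0.05125833]
t 7.2 pos [0.4947 0.183  0.2064] yang 97.71 q6 -1.48 -> [ 0.3377 -1.1586  0.019 ] 0.0546
```

View pics/w3.png

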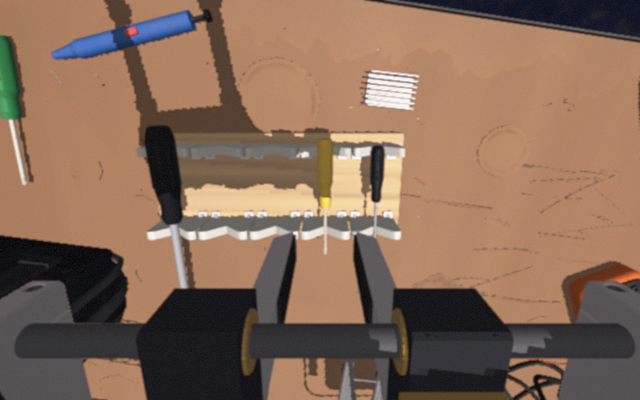

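>>> servo_tool:
  plan:
    - [[0.05,-0.15,0.02,0.05],[0.1,-0.3,0.02,0.05],[0.15,-0.46,0.02,0.05],[0.2,-0.62,0.02,0.05],[0.25,-0.76,0.02,0.05],[0.27,-0.86,0.02,0.05],[0.27,-0.9,0.02,0.05],[0.27,-0.9,0.02,0.05]]
  fingers: 0.5

```text
time_s: 8.0
ee_pos: [0.449, -0.0964, 0.1969]
ee_rot: [[-0.999, -0.053, -0.002], [-0.053, 0.999, 0.001], [0.002, 0.001, -1.0]]
force: [0.9, 0.2, 0.1]
width: 0.0474
gripper_force: 0.0
```

```bash
python3 - <<'E'
from h import *
c=manip.get_calibration('wrist'); p,d=manip.grab_frame('wrist'); cv2.imwrite('pics/w4.png',p)
print(fit('161','wrist',p,d,c,.0125,(0,0,640,400)))
mv(.442,-.1755,.006,92.8)
E
```

```text
(596, array([ 436.4, -174.7]), array([22.6, 82.7]), np.float32(4.7))
t 8.05 pos [ 0.449  -0.0952  0.1971] yang 93.13 q6 -1.99 -> [ 0.0368 -0.2673  0.6364] 0.0037
```

View pics/w4.png

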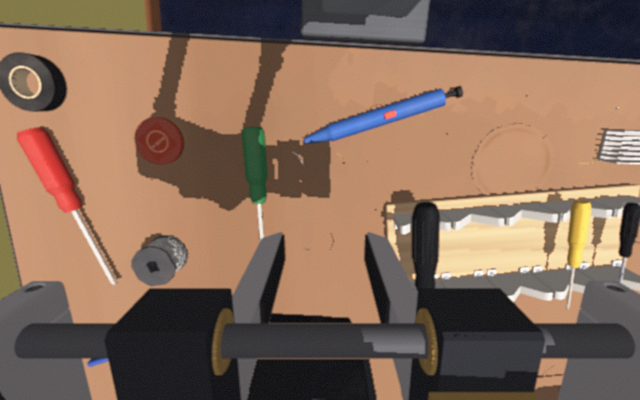

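>>> servo_tool:
  plan:
    - [[0.02,-0.12,0.02,0],[0.035,-0.24,0.05,-0.005],[0.035,-0.266,0.14,-0.005],[0.035,-0.266,0.28,-0.005],[0.035,-0.266,0.42,-0.005],[0.035,-0.266,0.53,-0.005],[0.035,-0.266,0.6,-0.005],[0.035,-0.266,0.63,-0.005],[0.035,-0.266,0.642,-0.005],[0.035,-0.266,0.642,-0.005],[0.035,-0.266,0.642,-0.005]]

```text
time_s: 9.15
ee_pos: [0.4445, -0.176, 0.0066]
ee_rot: [[-0.998, -0.064, 0.002], [-0.064, 0.998, -0.001], [-0.002, -0.001, -1.0]]
force: [0.9, 0.6, -0.5]
width: 0.0472
gripper_force: 0.0
```

>>> servo_tool:
  plan:
    - [[0,0,0,0],[0,0,0,0],[0,0,0,0],[0,0,0,0],[0,0,0,0],[0,0,0,0]]
  fingers: 1.0

```text
time_s: 9.75
ee_pos: [0.4436, -0.1761, 0.0061]
ee_rot: [[-0.998, -0.064, 0.001], [-0.064, 0.998, -0.0], [-0.001, -0.0, -1.0]]
force: [-0.4, 0.1, 6.0]
width: 0.0242
gripper_force: 30.0
```

```bash
python3 -c "
from h import *
mv(.5015,.1281,.16,97.8)"
```

```text
t 9.75 pos [ 0.4436 -0.1761  0.0061] yang 93.65 q6 -2.16 -> [-0.2574  0.9996 -0.5133] -0.0461
```

>>> servo_tool:
  plan:
    - [[0,0,-0.08,0],[0,0,-0.2,0],[0,0,-0.36,0],[0,0.02,-0.5,0],[-0.02,0.1,-0.6,-0.01],[-0.06,0.24,-0.65,-0.02],[-0.1,0.39,-0.65,-0.03],[-0.14,0.54,-0.65,-0.046],[-0.18,0.69,-0.65,-0.046],[-0.22,0.83,-0.65,-0.046],[-0.25,0.93,-0.65,-0.046],[-0.26,0.985,-0.65,-0.046],[-0.26,1.0,-0.65,-0.046],[-0.26,1.0,-0.65,-0.046],[-0.26,1.0,-0.65,-0.046]]

```text
time_s: 11.25
ee_pos: [0.5018, 0.1275, 0.2004]
ee_rot: [[-0.991, -0.135, -0.001], [-0.135, 0.991, -0.001], [0.001, -0.001, -1.0]]
force: [-0.0, -0.0, -0.8]
width: 0.0247
gripper_force: 30.0
```

```bash
python3 -c "
from h import *
c=manip.get_calibration('wrist'); p,d=manip.grab_frame('wrist')
u,v=handle('161','wrist',p,d,c,(0,0,640,400)); w=world('wrist',u,v,d=d[v,u],c=c); s=manip.read_state()
print(np.percentile(w@np.array([.9907,.1357,0]),[1,99])-s['ee_pos']@np.array([.9907,.1357,0]),np.percentile(w[:,2],95)-s['ee_pos'][2],s['width'])
mv(.5022,.1282,.039,97.8)"
```

```text
[-0.04994952  0.03143686] 0.01834776435403565 0.024363488392375756
t 11.3 pos [0.5018 0.1273 0.2005] yang 97.74 q6 -1.59 -> [-0.0019  0.0031  0.5384] -0.0007
```

>>> servo_tool:
  plan:
    - [[-0.002,0.003,0.08,0],[-0.002,0.003,0.2,0],[-0.002,0.003,0.32,0],[-0.002,0.003,0.42,0],[-0.002,0.003,0.48,0],[-0.002,0.003,0.51,0],[-0.002,0.003,0.522,0],[-0.002,0.003,0.529,0],[-0.002,0.003,0.53,0],[-0.002,0.003,0.53,0]]

```text
time_s: 12.3
ee_pos: [0.5033, 0.1294, 0.0426]
ee_rot: [[-0.991, -0.136, 0.002], [-0.136, 0.991, 0.0], [-0.002, -0.0, -1.0]]
force: [-0.2, 0.6, -0.5]
width: 0.0242
gripper_force: 30.0
```

>>> servo_tool:
  plan:
    - [[0,0,0,0],[0,0,0,0],[0,0,0,0],[0,0,0,0]]
  fingers: 0.58

```text
time_s: 12.7
ee_pos: [0.5027, 0.1294, 0.0418]
ee_rot: [[-0.991, -0.136, 0.0], [-0.136, 0.991, 0.0], [-0.0, 0.0, -1.0]]
force: [0.2, -0.2, 0.3]
width: 0.0395
gripper_force: 0.0
```

>>> servo_tool:
  plan:
    - [[0,0,-0.05,0],[0,0,-0.15,0],[0,0,-0.3,0],[0,0,-0.45,0],[0,0,-0.55,0],[0,0,-0.55,0]]

```text
time_s: 13.3
ee_pos: [0.5056, 0.1298, 0.2115]
ee_rot: [[-0.991, -0.136, 0.01], [-0.136, 0.991, 0.001], [-0.01, -0.0, -1.0]]
force: [0.1, -0.6, -0.5]
width: 0.0393
gripper_force: 0.0
```

```bash
python3 - <<'E'
from h import *
c=manip.get_calibration('wrist'); p,d=manip.grab_frame('wrist'); cv2.imwrite('pics/w5.png',p)
for n,z in [('161',.047),('131',.042)]:
    print(fit(n,'wrist',p,d,c,z,(0,0,640,400)))
    u,v=handle(n,'wrist',p,d,c,(0,0,640,400)); w=world('wrist',u,v,d=d[v,u],c=c); print('top z',np.percentile(w[:,2],[50,95]))
mv(.462,-.400,.2,110)
E
```

```text
(538, array([496.5, 126.9]), array([19.9, 83.5]), np.float32(5.5))
top z [0.05657536 0.05982657]
(936, array([488.5, 182.5]), array([16.6, 75.8]), np.float32(8.3))
top z [0.04891338 0.05127876]
t 13.35 pos [0.5038 0.1296 0.2087] yang 97.81 q6 -1.59 -> [ 0.378  -1.7299  0.0272] -0.1355
```

View pics/w5.png

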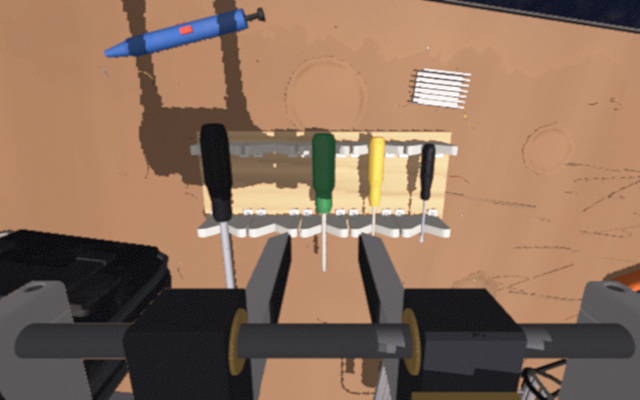

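>>> servo_tool:
  plan:
    - [[0.03,-0.14,0.02,0.09],[0.06,-0.29,0.02,0.18],[0.1,-0.44,0.02,0.28],[0.14,-0.59,0.02,0.37],[0.17,-0.73,0.02,0.46],[0.19,-0.85,0.02,0.55],[0.21,-0.93,0.02,0.65],[0.22,-0.97,0.02,0.74],[0.22,-0.97,0.02,0.83],[0.22,-0.97,0.02,0.93],[0.22,-0.97,0.02,0.93]]
  fingers: 0.4

```text
time_s: 14.45
ee_pos: [0.4754, -0.1675, 0.1985]
ee_rot: [[-0.243, 0.97, -0.004], [0.97, 0.243, 0.002], [0.003, -0.003, -1.0]]
force: [-0.2, -0.0, -0.2]
width: 0.0563
gripper_force: 0.0
```

```bash
python3 -c "
from h import *
mv(.460,-.401,.2,-70)"
```

```text
t 14.45 pos [ 0.4754 -0.1675  0.1985] yang 14.07 q6 -0.72 -> [-0.7424 -0.239  -0.0063] 0.9341
```

```bash
python3 -c "
from h import *
mv(.404,-.421,.2,-70)"
```

```text
t 14.45 pos [ 0.4754 -0.1675  0.1985] yang 14.07 q6 -0.72 -> [-0.7617 -0.4363 -0.0058] 0.9341
```

>>> servo_tool:
  plan:
    - [[-0.1,-0.06,0,0.09],[-0.22,-0.13,0,0.18],[-0.35,-0.2,0,0.28],[-0.48,-0.28,0,0.37],[-0.6,-0.35,0,0.46],[-0.7,-0.4,0,0.56],[-0.76,-0.436,0,0.65],[-0.76,-0.436,0,0.74],[-0.76,-0.436,0,0.84],[-0.76,-0.436,0,0.92],[-0.76,-0.436,0,0.934],[-0.76,-0.436,0,0.934]]

```text
time_s: 15.65
ee_pos: [0.4051, -0.4203, 0.1996]
ee_rot: [[0.938, 0.346, -0.001], [0.346, -0.938, 0.002], [-0.001, -0.002, -1.0]]
force: [1.1, -0.3, 0.4]
width: 0.0566
gripper_force: 0.0
```

```bash
python3 - <<'E'
from h import *
c=manip.get_calibration('wrist'); p,d=manip.grab_frame('wrist'); cv2.imwrite('pics/w6.png',p)
print(fit('196','wrist',p,d,c,.014,(0,0,640,400)))
mv(.460,-.401,.005,-70)
E
```

```text
(841, array([ 453.1, -402.5]), array([26.6, 96. ]), np.float32(20.8))
t 15.7 pos [ 0.4052 -0.4204  0.1998] yang -69.74 q6 0.29 -> [0.194  0.0035 0.6494] 0.0029
```

View pics/w6.png

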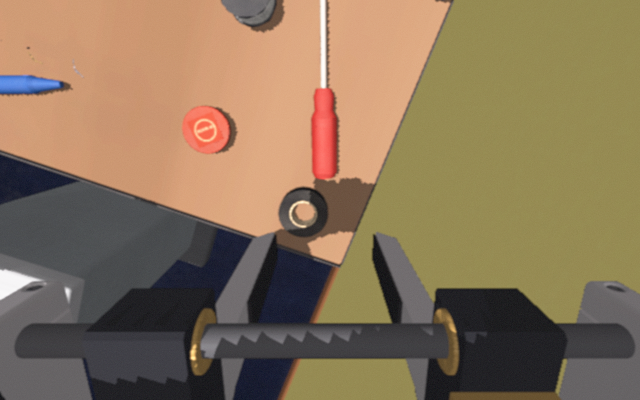

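The red handle is at (324,133) with free space on both sides; tape roll at (303,212) is clear of the fingers.

>>> servo_tool:
  plan:
    - [[0.1,0.002,0,0],[0.19,0.003,0.06,0],[0.192,0.003,0.18,0],[0.192,0.003,0.32,0],[0.192,0.003,0.45,0],[0.192,0.003,0.55,0],[0.192,0.003,0.62,0],[0.192,0.003,0.645,0],[0.192,0.003,0.649,0],[0.192,0.003,0.649,0]]

```text
time_s: 16.7
ee_pos: [0.4604, -0.4025, 0.0067]
ee_rot: [[0.939, 0.344, 0.001], [0.344, -0.939, -0.001], [0.001, 0.001, -1.0]]
force: [-1.1, 0.5, 0.4]
width: 0.0565
gripper_force: 0.0
```

>>> servo_tool:
  plan:
    - [[0,0,0,0],[0,0,0,0],[0,0,0,0],[0,0,0,0],[0,0,0,0],[0,0,0,0]]
  fingers: 1.0

```text
time_s: 17.3
ee_pos: [0.4599, -0.4021, 0.0064]
ee_rot: [[0.939, 0.343, 0.0], [0.343, -0.939, -0.0], [0.0, 0.0, -1.0]]
force: [-0.3, 0.7, 3.3]
width: 0.0275
gripper_force: 30.0
```

```bash
python3 -c "
from h import *
mv(.48,-.10,.22,-82.2)"
```

```text
t 17.3 pos [ 0.4599 -0.4021  0.0064] yang -69.96 q6 0.39 -> [ 0.4082 -0.9228 -0.7123] 0.136
```

```bash
python3 -c "
from h import *
mv(.40,-.18,.2,-82.2)"
```

```text
t 17.3 pos [ 0.4599 -0.4021  0.0064] yang -69.96 q6 0.39 -> [ 0.0663 -0.7637 -0.6456] 0.136
```

>>> servo_tool:
  plan:
    - [[0,0,-0.08,0],[0,0,-0.2,0],[0,0,-0.36,0],[0,0,-0.5,0],[0,-0.06,-0.6,0],[0,-0.18,-0.645,0.02],[0,-0.32,-0.645,0.06],[0.02,-0.46,-0.645,0.1],[0.04,-0.6,-0.645,0.136],[0.06,-0.7,-0.645,0.136],[0.066,-0.764,-0.645,0.136],[0.066,-0.764,-0.645,0.136],[0.066,-0.764,-0.645,0.136]]

```text
time_s: 18.6
ee_pos: [0.4004, -0.1808, 0.1996]
ee_rot: [[0.991, 0.136, 0.001], [0.136, -0.991, -0.002], [0.001, 0.002, -1.0]]
force: [0.1, -0.6, -0.5]
width: 0.0273
gripper_force: 30.0
```

```bash
python3 -c "
from h import *
mv(.41,.0726,.2,-82.2)
mv(.509,.0726,.2,-82.2)"
```

```text
t 18.6 pos [ 0.4004 -0.1808  0.1996] yang -82.16 q6 0.85 -> [ 0.1469 -0.8326 -0.0025] 0.0004
t 18.6 pos [ 0.4004 -0.1808  0.1996] yang -82.16 q6 0.85 -> [ 0.4738 -0.7875 -0.0022] 0.0004
```

>>> servo_tool:
  plan:
    - [[0.02,-0.14,0,0],[0.05,-0.28,0,0],[0.08,-0.44,0,0],[0.11,-0.6,0,0],[0.14,-0.74,0,0],[0.2,-0.8,0,0],[0.32,-0.79,0,0],[0.43,-0.788,0,0],[0.474,-0.788,0,0],[0.474,-0.788,0,0],[0.474,-0.788,0,0]]

```text
time_s: 19.7
ee_pos: [0.5078, 0.0728, 0.1988]
ee_rot: [[0.991, 0.135, -0.003], [0.135, -0.991, -0.0], [-0.003, -0.0, -1.0]]
force: [-0.4, 0.1, -0.6]
width: 0.0273
gripper_force: 30.0
```

```bash
python3 - <<'E'
from h import *
c=manip.get_calibration('wrist'); p,d=manip.grab_frame('wrist'); cv2.imwrite('pics/w7.png',p)
e=np.array([.9907,.1357,0]); s=manip.read_state()
u,v=handle('196','wrist',p,d,c,(0,0,640,400)); w=world('wrist',u,v,d=d[v,u],c=c)
print(np.percentile(w@e,[1,99])-s['ee_pos']@e,np.percentile(w[:,2],95)-s['ee_pos'][2],s['width'])
mv(.509,.0726,.0415,-82.2)
E
```

```text
[-0.03731728  0.04308502] 0.02091167410136624 0.027301074477475595
t 19.75 pos [0.5073 0.0729 0.1991] yang -82.25 q6 1.44 -> [0.0065 0.0019 0.5252] -0.0005
```

View pics/w7.png

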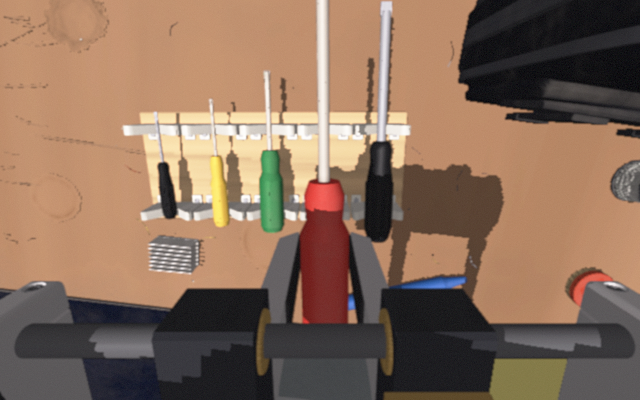

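>>> servo_tool:
  plan:
    - [[0.006,0.002,0.08,0],[0.006,0.002,0.2,0],[0.006,0.002,0.32,0],[0.006,0.002,0.42,0],[0.006,0.002,0.48,0],[0.006,0.002,0.505,0],[0.006,0.002,0.518,0],[0.006,0.002,0.523,0],[0.006,0.002,0.523,0],[0.006,0.002,0.523,0]]

```text
time_s: 20.75
ee_pos: [0.5112, 0.0733, 0.0435]
ee_rot: [[0.991, 0.136, 0.002], [0.136, -0.991, 0.0], [0.002, 0.0, -1.0]]
force: [-0.9, 1.0, -0.7]
width: 0.0273
gripper_force: 30.0
```

>>> servo_tool:
  plan:
    - [[0,0,0,0],[0,0,0,0],[0,0,0,0],[0,0,0,0]]
  fingers: 0.56

```text
time_s: 21.15
ee_pos: [0.5106, 0.0733, 0.0427]
ee_rot: [[0.991, 0.136, 0.0], [0.136, -0.991, 0.0], [0.0, -0.0, -1.0]]
force: [-0.6, 0.0, -0.8]
width: 0.041
gripper_force: 0.0
```

>>> servo_tool:
  plan:
    - [[0,0,-0.05,0],[0,0,-0.15,0],[0,0,-0.3,0],[0,0,-0.45,0],[-0.1,0,-0.55,0],[-0.25,0,-0.55,0],[-0.4,0,-0.55,0],[-0.55,0,-0.55,0],[-0.55,0,-0.55,0],[-0.55,0,-0.55,0]]

```text
time_s: 22.15
ee_pos: [0.3469, 0.0509, 0.2081]
ee_rot: [[0.991, 0.135, 0.002], [0.135, -0.991, 0.0], [0.002, 0.0, -1.0]]
force: [0.4, -0.3, 0.5]
width: 0.0417
gripper_force: 0.0
```

```bash
python3 - <<'E'
from h import *
c=manip.get_calibration('wrist'); p,d=manip.grab_frame('wrist'); cv2.imwrite('pics/w8.png',p)
o=np.array([495.5,127.3]);ex=np.array([.9907,.1357]);ey=np.array([-.1357,.9907])
for n,z,k in [('196',.049,-1),('161',.047,0),('131',.042,1)]:
    r=fit(n,'wrist',p,d,c,z,(120,60,460,330)); q=r[1]-o-56*k*ey
    u,v=handle(n,'wrist',p,d,c,(120,60,460,330)); w=world('wrist',u,v,d=d[v,u],c=c)
    print(n,r,'err',q@ex,q@ey,'top',np.percentile(w[:,2],95))
for q,z in [('driver_long_mid',.05),('driver_short_mid',.041)]:
    for x in manip.tip_of(q,'wrist')[:1]: print(q,x['conf'],world('wrist',x['position'][0]*640,x['position'][1]*400,z=z,c=c))
print(manip.read_state()['width'])
E
```

```text
196 (198, array([465.3,  66.7]), array([10.8, 25.1]), np.float32(-82.2)) err -38.14255999999999 0.05617488000000135 top 0.0633267579123951
161 (102, array([459.3, 122.5]), array([ 8.1, 23.2]), np.float32(-82.2)) err -36.51469999999998 0.1569800000000004 top 0.06026681852643214
131 (94, array([453.7, 178.1]), array([ 5.5, 15.9]), np.float32(-82.2)) err -34.51770000000001 0.005365119999999861 top 0.05065472275295726
driver_long_mid 0.79 [0.51265176 0.01854937 0.05      ]
driver_short_mid 0.66 [0.48279234 0.2372035  0.041     ]
0.04129899421801898
```

View pics/w8.png

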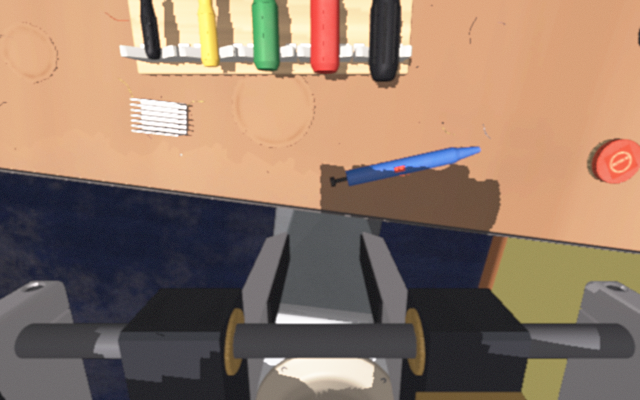

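All five lie in order in the low notches, across error is under 1 mm and the handle tops are at their seated heights. I'll check the shafts once from the top camera.

```bash
python3 - <<'E'
from h import *
p,d=manip.grab_frame('top'); cv2.imwrite('pics/t9.png',cv2.resize(p[130:240,210:350],None,fx=5,fy=5,interpolation=cv2.INTER_CUBIC))
E
```

```text
(no output)
```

View pics/t9.png

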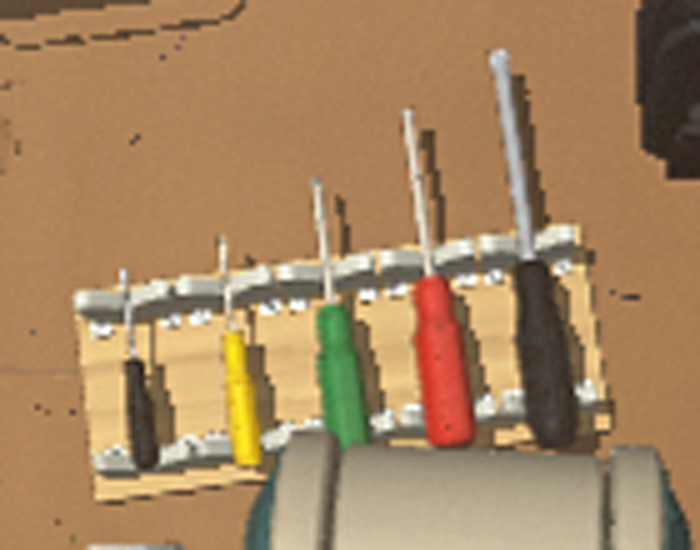

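The crop shows all five parallel, with every shaft in its high notch along the far block (rows 240-300).

```bash
python3 -c "
from cell import manip
print(manip.sign_off())"
```

```text
the job is handed in; nothing more can be done
None
```

I put all three screwdrivers in the rest, so the row runs in order of length (yellow left, green middle, red right), and handed the job in; the hand-in call returned no verdict, but my last camera check showed all five seated and the gripper clear.

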